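Load a cup on the bench shaker and set its click dial

TASK

Unlock the top cup of the nested stack by twisting it anticlockwise (seen from above), lift it off upright, and set it down, without dropping it, in the middle of the round rubber pad on the shaker; let go of it. Then turn the shaker's click dial clockwise to position 5 (counting clicks from 0), let go of the dial, and press the start button all the way in. Leave the mug, the screwdriver and the glass dish where they are, and back away from everything at the end.

Things in the scene. Friction and masses are not known exactly. Their poses are not given: they have to be found in the camera images.
- stack: Fixed stand with a round dark steel foot 110 mm across, holding two clamped nested aluminium cups that carry the loose top cup. Origin: centre of its underside on the bench; z up. The rim of the upper clamped cup is 114 mm above the bench.
- hook (a point): Top of one of two hooks that stand opposite each other on the upper clamped cup (along the stack's +x, this one, and -x). Axes as the stack's; 126 mm above the bench. Each is a tab over an ear of the top cup, 29 to 40 mm from the stack's axis, ending 6 mm beyond the x line on its open, anticlockwise side; a wall closes its clockwise side.
- cup: The top cup, loose, aluminium, about 60 g: round, open, 70 mm tall, outside 42 mm wide at the foot, 58 mm at the rim, wall 2 mm. Origin: centre of its underside; z up. Two ears along its +x and -x reach 36 mm from its axis, 10 mm wide, 36 to 40.5 mm above its underside. Grip it across its y (no ears, no hooks there), fingertips 36 mm or more above its underside.
- cup_rim (a point): Centre of the top cup's mouth, axes as the cup's. In the stack: 150 mm above the bench, underside at 80 mm, ears under the hooks (cup x within 5 degrees of stack x), 1.5 mm of vertical play. Turned anticlockwise from above by 25 degrees or more (30 to 80 is comfortable) it is free and lifts straight out, its underside clear of all at 126 mm; clockwise it is blocked.
- shaker: Fixed grey bench shaker, 280 mm long (x), 220 mm wide (y). Origin: on the bench under its centre line, 150 mm behind its front; z up; its low front faces -x. Rear block: flat top 75 mm high, x = -50 to +130 mm. Front: black panel sloping 28 degrees from level, 22 mm high at x = -150 rising to 76 mm at x = -48, with the dial (left, +y) and the start button (right, -y).
- pad (a point): Centre of the top of the round black rubber pad, 64 mm across, 83 mm above the bench, where the cup shall stand, in the middle of a flat aluminium disc of 150 mm on the shaker's rear block. Axes as the shaker's.
- dial (a joint): Angle of the click dial in rad, growing clockwise as seen looking onto the panel. Nine click positions 0 to 8, 20 degrees (0.349 rad) apart: 0 rad is position 0 (left stop), 1.745 position 5, 2.793 position 8 (right stop). Let go, it springs into the nearest position; about 0.05 N m carries it past a click. It starts at 0, 1 or 2.
- dial_base: Fixed grey collar of the dial, 66 mm across, 6 mm high, carrying the dial. Origin on the panel on the dial's axis; z out of the panel, x straight up the slope, y to the left. White ticks around it mark positions 0 to 8, those of 0 and 5 longer. The pointer stands 80 degrees left of straight up at position 0, 20 degrees right of it at position 5.
- dial_grip (a point): Point on the dial's axis at gripping height, 36 mm out from the panel. z: along the axis out of the panel (28 degrees from vertical, leaning to the shaker's front); x: along the grip bar to its pointer end (white line); turns with the dial. The bar is 44 mm long (x), 14 mm thick (y), reaching 8 mm beyond and 24 mm below this point; under it a disc of 46 mm.
- start (a joint): Travel of the start button in m: 0 out, 0.006 fully pressed; spring-loaded, 5 N at the bottom, comes back when let go.
- start_top (a point): Centre of the top face of the start button (white, 28 mm across, 22 mm out from the panel, in a grey collar of 44 mm). z points out of the panel, the button is pressed along -z; x up the slope. It lies 110 mm to the right of the dial.
- mug: Bystander: coral mug, 84 mm across, 100 mm tall; leave alone.
- driver: Bystander: screwdriver lying on the bench, 180 mm long; leave alone.
- dish: Bystander: shallow glass dish, 90 mm across, 15 mm tall; leave alone.
Things that resemble listed ones, but are neither listed nor needed, are in the scene too. What is shaped like the cup but brown is not meant.

How it is judged (in metres and radians):
On the way, in this order (a step that is already met when the one before it is completed fails the run):
1. the top cup is lifted clear of the stack (z of cup in the frame of stack above 0.13 m), for 0.1 s.
2. the cup stands on the middle of the pad while still held by the fingers (set down, not dropped) (distance between cup and pad below 0.012 m and contact force between cup and shaker above 0.1 N and contact force between the fingers and cup above 0.5 N and angle between cup's own z axis and vertical below 0.15 rad).
3. the cup is let go and stands upright on the pad (distance between cup and pad below 0.012 m and contact force between the fingers and cup below 0.05 N and angle between cup's own z axis and vertical below 0.08 rad and linear speed of cup below 0.02 m/s), for 0.2 s.
4. the dial rests at position 5 and is let go (value of joint dial between 1.625 and 1.865 rad and contact force between the fingers and dial_base below 0.05 N), for 0.2 s.
5. the start button is pressed in (value of joint start above 0.0045 m).
At the end, for the whole second after the job is handed in: The cup stands upright (within 5 degrees), at rest, its foot within 12 mm of the centre of the pad; the dial rests at position 5 (within 7 degrees); the start button has come back out (distance between cup and pad below 0.012 m and angle between cup's own z axis and vertical below 0.08 rad and linear speed of cup below 0.02 m/s and value of joint dial between 1.625 and 1.865 rad and value of joint start below 0.0015 m); the robot touches nothing.
It fails at once if the cup is tipped more than 30 degrees (angle between cup's own z axis and vertical above 0.52 rad).
It fails at once if the mug, the screwdriver or the dish is moved more than 30 mm (distance of any of mug, driver, dish from where it was at the start of the episode above 0.03 m).
It also fails if it takes over 61 s, if anything falls off the work surface, if the arm or the gripper's body presses on something with over 40 N, if the wrist force passes 120 N, or if a joint passes its speed limit or range.

ROBOT

A 6-joint arm with a two-finger parallel gripper is mounted at the origin on the work surface. World frame = base frame: x ahead of the robot, y to its left, z up, the work surface at z = 0. Lengths are in m, angles in degrees, forces in N, time in s.
With the tool pointing down it reaches from about 0.25 to 0.725 m from the base axis. Payload 9.7 kg.
Tool frame: the origin (TCP) lies at the very end of the fingers, on their centre line; the grasp point (between the pads) lies 19 mm behind it (bot.grip_depth is the distance from the TCP to the grasp point, in m); z points along the fingers, y is the direction in which the jaws open and shut (so a half turn about z gives the same grasp; the last joint's range is limited). The gripper opens to 85 mm and grips with 20 to 120 N. Pads are 22 mm wide; open, the fingers measure 114 mm over their backs; the gripper's body (76 mm by 85 mm) begins 54 mm behind the grasp point. The pads swing forward as they close: fully open they stand 13 mm farther back than shut.
Start: joints at [74.026, 4.979, 10.078, 95.1, 0, 90], TCP at [0.151, 0.529, 0.231] pointing down, gripper open.
Joint ranges: [-179.16, 179.16], [-48.56, 103.87], [-65.8, 70.77], [-126.05, 130.52], [-82.76, 87.17], [-180, 180]. Speed limits (degrees/s): [127.2, 127.2, 147.25, 180, 180, 180].

INTERFACE

Orientations are given as [roll, pitch, yaw] about the fixed x, y, z axes, in that order (R = Rz(yaw) Ry(pitch) Rx(roll)).
In Python, from workcell import bot, viewer gives the robot as it stands.
- The arm moves only by the tool arm_command, never from a script. Its argument "motion" is a list of rows, each a list of 3 entries, a list of its own where there are three numbers: the opening, from 0 (shut) to 1 (fully open), then the shift along the tool's x, y, z in units of 60 mm (1.0 is 60 mm), then the turn, a rotation vector about the tool's x, y, z in units of 6 degrees (1.0 is 6 degrees). A call has 1 to 12 rows; each row shifts and turns the commanded pose from where the row before left it, along the tool's axes as they then stand; what a row does not reach is not made up. A row lasts 1/8 s, in which the tool goes at most 62.5 mm and 10.7 degrees, less where a joint would pass 70% of its speed; a pose out of reach is approached as far as the arm can. A call is refused whole if a number of a shift passes 1 or a number of a turn 1, either way. A call with a gripper value outside its range is refused whole. The fingers move at their own pace and stop on an object; "newtons" is the grip in N (left out, the last holds). Time passes only in rows, so rows that do not move let the fingers close. It gives the time, the measured TCP pose, the force and the opening at its end, in the units of the state.
- bot.get_obs(): the state, without advancing time (a new reading comes with each control period).
- viewer.camera(name): name is "scene" or "top"; returns the picture (420x560x3 uint8, blue, green, red); there is no depth.
- viewer.calibration(name): a dict with "fx", "fy", "cx", "cy" (pixels), "k1" (the pictures are not rectified: a ray, as slopes to the right and down, at radius r is drawn at 1 + k1 r^2 times it, then the intrinsics apply), "T" (4x4, takes a point from camera to world coordinates). Camera axes: x right, y down, z forward; pixel columns grow to the right and rows downward; lengths in m; the calibration is good to about 2 mm. A picture is of the moment at which its call begins. calibration takes no time and is no camera call.
- bot.job_done(): hands the job in, once; it reports no verdict.
The state is a dict: "time": time; "q": joint angles; "qd": joint speeds; "joint_efforts": joint torques, N m; "ee_pos": TCP position; "tcp_rot": TCP orientation; "wrist_force": force on the tool from outside, world axes, zero at the start; "torque": the same for the moment, N m; "opening": finger opening in m.
Only numpy, scipy, OpenCV 4.12 (cv2) and the standard library are available. Lean on these libraries where they do the work, as an engineer would, in place of code of your own. Each camera call takes 0.05 s, during which the arm holds its last target.

## Working session

There is one attempt and no reset: what is moved stays moved. The work goes in short steps, Python scripts to look and compute and a tool call to move; the robot and the scene stay as the last step left them, time stands still between calls to the robot, and variables do not carry over. Pictures are saved under pics/ and viewed, and the job is handed in when it is done.

Besides the shell and the picture viewer there is one more tool, called after ">>>" in YAML: its name, and indented under it one key for each argument. arm_command: Moves the arm, as the interface text tells. Its arguments: {"type":"object","properties":{"motion":{"type":"array"},"newtons":{"type":"number"}},"required":["motion"]}

```bash
mkdir -p pics; ls
python3 - <<'E'
from workcell import bot, viewer
import cv2
for n in("scene","top"):
    im=viewer.camera(n); cv2.imwrite(f"pics/{n}0.png",im); print(n,viewer.calibration(n))
print(bot.get_obs())
E
```

```text
pics
scene {'fx': 536.1135878533879, 'fy': 536.1135878533879, 'cx': 281.8776674938467, 'cy': 207.39434878993913, 'k1': -0.2056567850329843, 'T': array([[-1.27384042e-01,  7.18900328e-01, -6.83341514e-01,
         1.29891469e+00],
       [ 9.91852700e-01,  9.31871309e-02, -8.68583941e-02,
         1.21054778e-01],
       [ 1.23610704e-03, -6.88838499e-01, -7.24913784e-01,
         8.98703953e-01],
       [ 0.00000000e+00,  0.00000000e+00,  0.00000000e+00,
         1.00000000e+00]])}
top {'fx': 496.4961262724953, 'fy': 496.4961262724953, 'cx': 278.00364081370697, 'cy': 206.62981683920526, 'k1': -0.0496483487717937, 'T': array([[-0.01474354, -0.99318895,  0.11557829,  0.47179997],
       [-0.99988271,  0.01416534, -0.00582245,  0.03588026],
       [ 0.00414559, -0.11565058, -0.99328131,  1.21128097],
       [ 0.        ,  0.        ,  0.        ,  1.        ]])}
{'time': 0.1, 'q': array([7.40271698e+01, 5.00802643e+00, 1.00417577e+01, 9.50992181e+01,
       2.11204696e-04, 8.99995399e+01]), 'qd': array([-0.03890413,  0.06406375,  0.18003519,  0.05756594,  0.03622025,
        0.01226752]), 'joint_efforts': array([-1.55552418e-03, -5.21559656e+01,  4.65655196e+01,  1.60678028e-02,
       -6.73219824e-05,  7.80915002e-06]), 'ee_pos': array([0.15129754, 0.52858693, 0.23067797]), 'tcp_rot': array([-1.79934513e+02, -2.11730474e-04,  1.64027630e+02]), 'wrist_force': array([-0.62966437,  0.97702945, -0.87797366]), 'torque': array([ 0.00042718, -0.00511677, -0.01261176]), 'opening': 0.08529886189024104}
```

View pics/scene0.png

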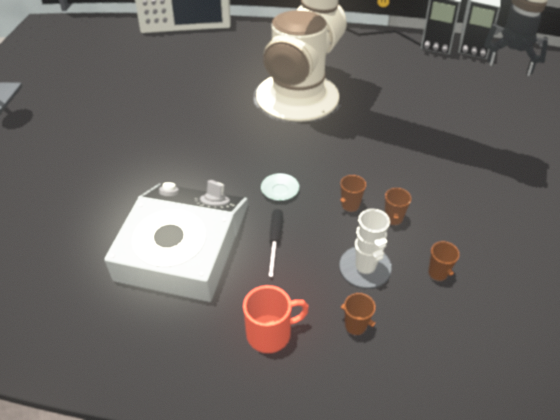

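View pics/top0.png

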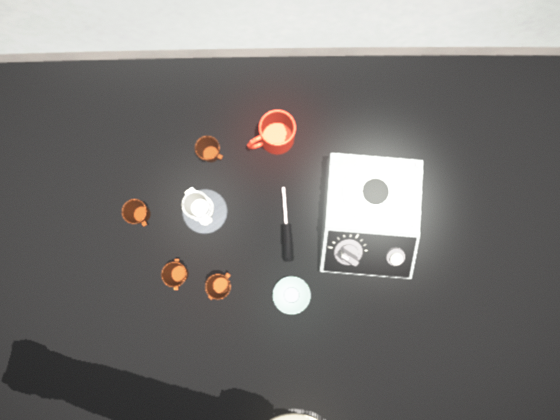

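The stack (pale aluminium, on the dark round foot) is at top (203,210) and scene (367,250). The four brown cups are decoys. The shaker is at top (373,215), with its dial at (348,253), button at (396,257) and pad at (376,191). The mug is at (277,132), the screwdriver at (286,225) and the dish at (292,295). I'll enlarge the relevant areas.

Run:
```python
import cv2,numpy as np
t=cv2.imread("pics/top0.png"); s=cv2.imread("pics/scene0.png")
a=cv2.resize(t[170:250,160:250],None,fx=6,fy=6,interpolation=cv2.INTER_CUBIC)
a=(255*(a/255.)**1.5).astype(np.uint8)
b=cv2.resize(t[220:290,315:425],None,fx=7,fy=7,interpolation=cv2.INTER_CUBIC)
c=cv2.resize(s[195:295,325:410],None,fx=6,fy=6,interpolation=cv2.INTER_CUBIC)
c=(255*(c/255.)**1.5).astype(np.uint8)
cv2.imwrite("pics/c1.png",a);cv2.imwrite("pics/c2.png",b);cv2.imwrite("pics/c3.png",c)
```

```text
(no output)
```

View pics/c1.png

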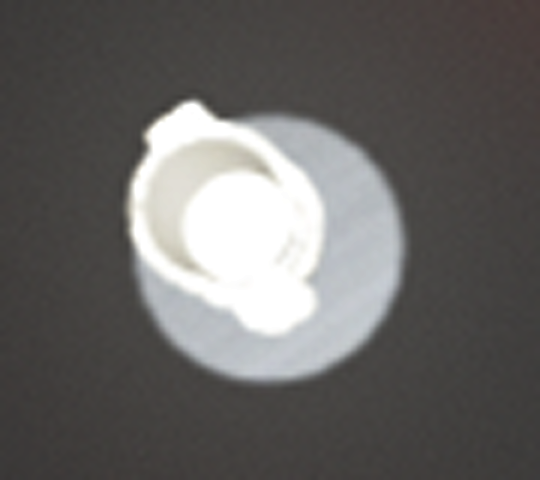

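View pics/c2.png

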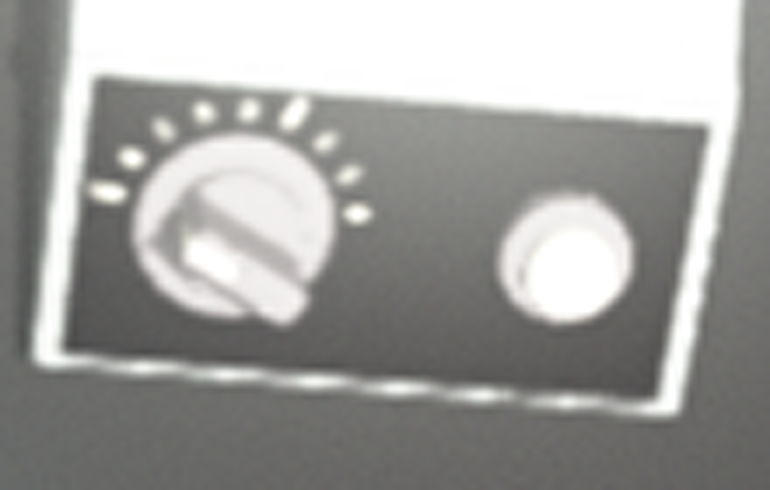

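View pics/c3.png

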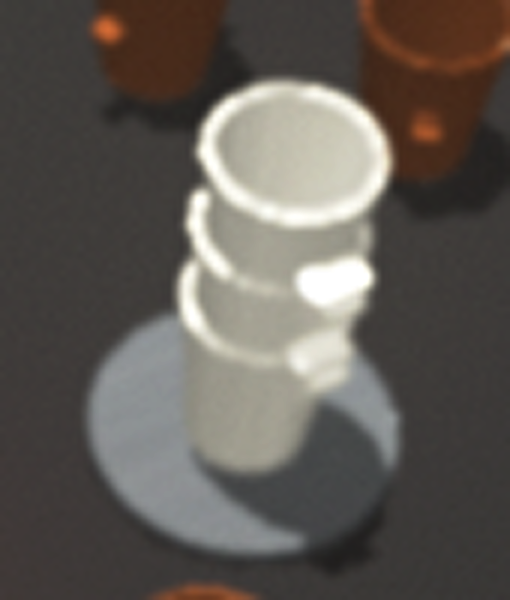

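```bash
cat > h.py <<'E'
import numpy as np,cv2
from workcell import bot,viewer
def ray(n,p):
    c=viewer.calibration(n);K=np.array([[c['fx'],0,c['cx']],[0,c['fy'],c['cy']],[0,0,1]])
    u=cv2.undistortPoints(np.array(p,float).reshape(-1,1,2),K,np.array([c['k1'],0,0,0.]),None,None,).reshape(-1,2)
    T=c['T'];d=np.c_[u,np.ones(len(u))]@T[:3,:3].T
    return T[:3,3],d
def onz(n,p,z):
    o,d=ray(n,p);return o+d*((z-o[2])/d[:,2])[:,None]
def onplane(n,p,pt,nrm):
    o,d=ray(n,p);return o+d*(((pt-o)@nrm)/(d@nrm))[:,None]
def tri(p1,p2,n1="top",n2="scene"):
    A=np.zeros((3,3));b=np.zeros(3);rs=[]
    for n,p in((n1,p1),(n2,p2)):
        o,d=ray(n,[p]);d=d[0]/np.linalg.norm(d[0]);M=np.eye(3)-np.outer(d,d);A+=M;b+=M@o;rs.append((o,M))
    x=np.linalg.solve(A,b);return x,[np.linalg.norm(M@(x-o)) for o,M in rs]
def proj(n,X):
    c=viewer.calibration(n);K=np.array([[c['fx'],0,c['cx']],[0,c['fy'],c['cy']],[0,0,1]])
    T=np.linalg.inv(c['T']);r,_=cv2.Rodrigues(T[:3,:3])
    return cv2.projectPoints(np.array(X,float).reshape(-1,1,3),r,T[:3,3],K,np.array([c['k1'],0,0,0.]))[0].reshape(-1,2)
E
python3 - <<'E'
import cv2,numpy as np
t=cv2.imread("pics/top0.png"); s=cv2.imread("pics/scene0.png")
a=cv2.resize(t[145:285,315:430],None,fx=4.2,fy=4.2,interpolation=cv2.INTER_CUBIC)
a=(255*(a/255.)**4).astype(np.uint8)
a2=cv2.resize(t[182:232,178:232],None,fx=11,fy=11,interpolation=cv2.INTER_CUBIC)
a2=(255*(a2/255.)**5).astype(np.uint8)
c=cv2.resize(s[205:285,335:405],None,fx=7,fy=7,interpolation=cv2.INTER_CUBIC)
c=(255*(c/255.)**3).astype(np.uint8)
d=cv2.resize(s[170:300,100:255],None,fx=4.5,fy=4.5,interpolation=cv2.INTER_CUBIC)
d=(255*(d/255.)**4).astype(np.uint8)
cv2.imwrite("pics/d1.png",a);cv2.imwrite("pics/d2.png",a2);cv2.imwrite("pics/d3.png",c);cv2.imwrite("pics/d4.png",d)
E
```

```text
(no output)
```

View pics/d1.png

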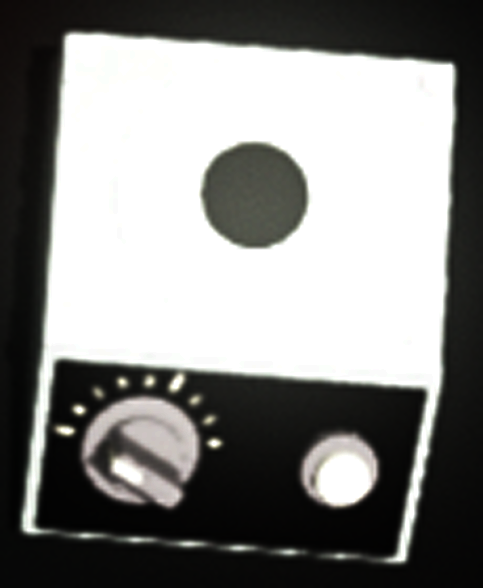

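View pics/d2.png

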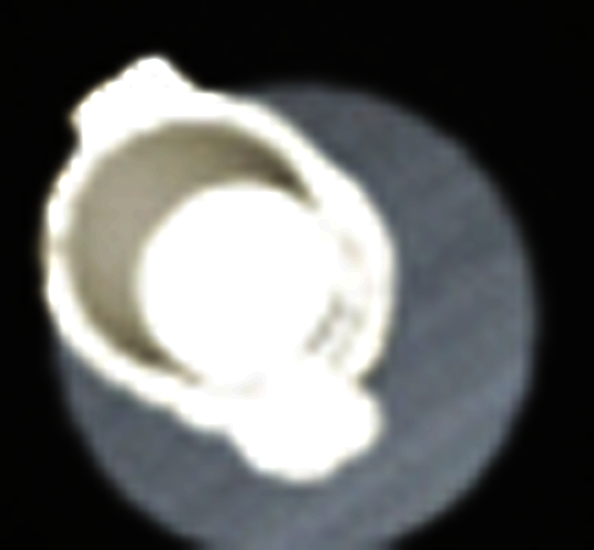

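View pics/d3.png

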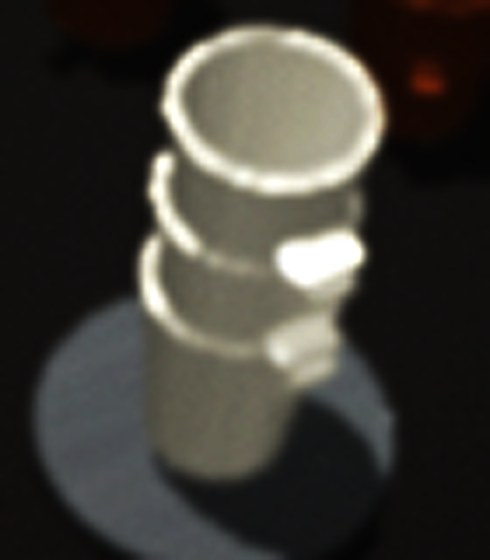

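View pics/d4.png

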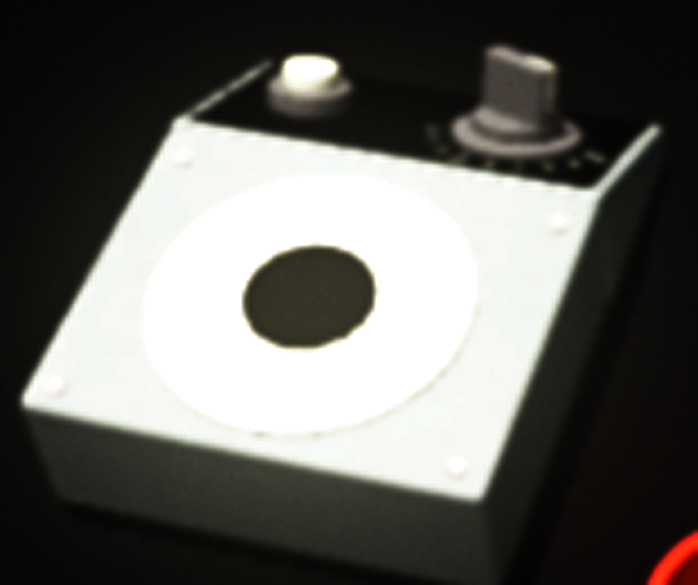

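```bash
cat > m.py <<'E'
from h import *
t=cv2.imread("pics/top0.png"); s=cv2.imread("pics/scene0.png")
# pad
for n,im,(x0,y0,x1,y1) in(("top",t,(355,172,400,212)),("scene",s,(148,220,190,252))):
    g=cv2.cvtColor(im[y0:y1,x0:x1],cv2.COLOR_BGR2GRAY);m=(g<170).astype(np.uint8)
    cs,_=cv2.findContours(m,0,cv2.CHAIN_APPROX_NONE);c=max(cs,key=cv2.contourArea).reshape(-1,2)+[x0,y0]
    w=onz(n,c,.083);ctr,r=cv2.minEnclosingCircle(w[:,:2].astype(np.float32));print("pad",n,ctr,r*2,w[:,:2].mean(0))
# foot, rim
g=cv2.cvtColor(t,cv2.COLOR_BGR2GRAY).astype(int)
A=lambda L,x0,y0,f:np.array(L,float)/f+[x0,y0]
P=A([(66,35),(455,66)],315,145,4.2);print("rear corners",onz("top",P,.075))
P=A([(28,530),(403,560)],315,145,4.2);print("front corners",onz("top",P,.022))
P=A([(178,122),(597,190),(482,498),(25,403)],100,170,4.5);w=onz("scene",P,.075);print("scene top corners",w, [np.linalg.norm(w[i]-w[(i+1)%4]) for i in range(4)])
def circ(w):
    M=np.c_[2*w[:,:2],np.ones(len(w))];x=np.linalg.lstsq(M,(w[:,:2]**2).sum(1),rcond=None)[0];return x[:2],2*np.sqrt(x[2]+x[0]**2+x[1]**2)
# rim outer (scene crop d3), points by eye
P=A([(163,105),(180,62),(220,32),(270,25),(330,38),(372,75),(384,112),(365,155),(320,184),(270,193),(215,172),(175,135)],335,205,7)-.0
print("rim scene",circ(onz("scene",P,.150)))
P=A([(48,250),(60,180),(215,92),(300,140),(45,220),(60,315),(120,372)],178,182,11)
print("rim top",circ(onz("top",P,.150)))
P=A([(110,480),(60,380),(310,85),(400,110),(480,180),(525,250),(537,310),(528,370),(495,450)],178,182,11)
for z in(.006,.01):print("foot top",z,circ(onz("top",P,z)))
E
python3 m.py
```

```text
Traceback (most recent call last):
  File "m.py", line 6, in <module>
    cs,_=cv2.findContours(m,0,cv2.CHAIN_APPROX_NONE);c=max(cs,key=cv2.contourArea).reshape(-1,2)+[x0,y0]
                                                       ~~~^^^^^^^^^^^^^^^^^^^^^^^^
ValueError: max() iterable argument is empty
```

```bash
sed -i 's/g<170/g<(210 if n=="top" else 205)/; s/np.array(L,float)\/f+/(np.array(L,float)+.5)\/f-.5+/' m.py; python3 m.py
```

```text
pad top (0.6362444758415222, -0.19489027559757233) 0.05719967931509018 [ 0.63616928 -0.19481746]
pad scene (0.6368430256843567, -0.19432440400123596) 0.05893612653017044 [ 0.6369341  -0.19453848]
rear corners [[ 0.72856111 -0.0949351   0.075     ]
 [ 0.70838622 -0.31203347  0.075     ]]
front corners [[ 0.45498665 -0.07180367  0.022     ]
 [ 0.43441883 -0.28475046  0.022     ]]
scene top corners [[ 0.53065806 -0.29213569  0.075     ]
 [ 0.54867126 -0.07960413  0.075     ]
 [ 0.72917505 -0.0942963   0.075     ]
 [ 0.70831946 -0.30774311  0.075     ]] [np.float64(0.21329355663615274), np.float64(0.18110073777125332), np.float64(0.21446327642775104), np.float64(0.17834562855014835)]
rim scene (array([0.60259883, 0.20835609]), np.float64(0.06037817441134442))
rim top (array([0.60474465, 0.20827506]), np.float64(0.05834436065548051))
foot top 0.006 (array([0.60388699, 0.20904679]), np.float64(0.10654460576258387))
foot top 0.01 (array([0.60344863, 0.20847209]), np.float64(0.10619101317051079))
```

```bash
cat > m2.py <<'E'
from h import *
A=lambda L,x0,y0,f:(np.array(L,float)+.5)/f-.5+[x0,y0]
C=np.array([.6035,.2085])
def rep(n,P,z):
    for p,w in zip(P,onz(n,P,z)):
        d=w[:2]-C;print(n,p.round(1),w[:2].round(4),"r %.1f az %.1f"%(np.linalg.norm(d)*1e3,np.degrees(np.arctan2(d[1],d[0]))))
# scene hook top outline
rep("scene",A([(280,262),(285,245),(340,235),(358,235),(366,255),(325,275),(290,282)],335,205,7),.126)
print()
rep("top",A([(75,118),(150,55),(175,65),(195,90)],178,182,11),.126)
print()
rep("top",A([(240,440),(300,480),(380,430),(360,380)],178,182,11),.126)
E
python3 m2.py
```

```text
scene [374.6 242. ] [0.6374 0.2134] r 34.2 az 8.2
scene [375.3 239.6] [0.6312 0.2146] r 28.3 az 12.5
scene [383.1 238.1] [0.6257 0.2296] r 30.7 az 43.5
scene [385.7 238.1] [0.6251 0.2345] r 33.9 az 50.3
scene [386.9 241. ] [0.632  0.2367] r 40.1 az 44.7
scene [381.  243.9] [0.6405 0.2256] r 40.7 az 24.8
scene [376.  244.9] [0.6441 0.2161] r 41.3 az 10.7

top [184.4 192.3] [0.633 0.236] r 40.3 az 43.0
top [191.2 186.5] [0.6456 0.221 ] r 43.9 az 16.5
top [193.5 187.5] [0.6435 0.2159] r 40.6 az 10.5
top [195.3 189.7] [0.6383 0.2119] r 35.0 az 5.5

top [199.4 221.5] [0.5676 0.2026] r 36.4 az -170.6
top [204.8 225.2] [0.5594 0.1906] r 47.6 az -157.8
top [212.1 220.6] [0.5692 0.1746] r 48.2 az -135.3
top [210.3 216.1] [0.5793 0.1786] r 38.5 az -129.0
```

>>> arm_command:
  motion:
    - [1, [-0.4, -0.14, 0], [0, 0, 0]]
    - [1, [-0.8, -0.28, 0], [0, 0, 0]]
    - [1, [-0.9, -0.315, 0], [0, 0, 0]]
    - [1, [-0.9, -0.315, 0], [0, 0, 0]]
    - [1, [-0.9, -0.315, 0], [0, 0, 0]]
    - [1, [-0.9, -0.315, 0], [0, 0, 0]]
    - [1, [-0.9, -0.315, 0], [0, 0, 0]]
    - [1, [-0.9, -0.315, 0], [0, 0, 0]]
    - [1, [-0.9, -0.315, 0], [0, 0, 0]]
    - [1, [-0.8, -0.28, 0], [0, 0, 0]]
    - [1, [-0.42, -0.147, 0], [0, 0, 0]]
    - [1, [0, 0, 0], [0, 0, 0]]
  newtons: 20

```text
time: 1.6
ee_pos: [0.605, 0.2073, 0.2299]
tcp_rot: [-179.9, -0.1, 163.9]
wrist_force: [-0.0, 0.1, -0.0]
opening: 0.0854
```

```bash
cat > o.py <<'E'
from h import *
o=bot.get_obs();print({k:np.round(o[k],4) for k in("time","q","ee_pos","tcp_rot","wrist_force","opening")}); print([a for a in dir(bot) if a[0]!='_'])
E
python3 o.py
```

```text
{'time': np.float64(1.6), 'q': array([ 1.89181e+01,  1.80158e+01,  2.50903e+01,  9.71802e+01,
       -8.40000e-03,  3.50335e+01]), 'ee_pos': array([0.605 , 0.2073, 0.2299]), 'tcp_rot': array([-1.799324e+02, -8.180000e-02,  1.638845e+02]), 'wrist_force': array([-0.0248,  0.0633, -0.0491]), 'opening': np.float64(0.0854)}
['PlanningError', 'get_obs', 'grip_depth', 'job_done']
```

>>> arm_command:
  motion:
    - [1, [0, 0, 0], [0, 0, -0.9]]
    - [1, [0, 0, 0], [0, 0, -0.9]]
    - [1, [0, 0, 0], [0, 0, -0.9]]
    - [1, [0, 0, 0], [0, 0, -0.9]]
    - [1, [0, 0, 0], [0, 0, -0.9]]
    - [1, [0, 0, 0], [0, 0, -0.9]]
    - [1, [0, 0, 0], [0, 0, -1]]
    - [1, [0, 0, 0], [0, 0, -0.93]]
    - [1, [0.01, 0.03, 0.4], [0, 0, 0]]
    - [1, [0, 0, 0.4], [0, 0, 0]]
    - [1, [0, 0, 0.1], [0, 0, 0]]
    - [1, [0, 0, 0], [0, 0, 0]]

```text
time: 3.1
ee_pos: [0.6021, 0.2104, 0.1776]
tcp_rot: [180.0, -0.0, -152.0]
wrist_force: [-0.9, -0.4, 0.2]
opening: 0.0857
```

```bash
cat > crop.py <<'E'
import sys
from h import *
n,tag,x0,y0,x1,y1,f,g=sys.argv[1:];x0,y0,x1,y1=map(int,(x0,y0,x1,y1))
im=viewer.camera(n);cv2.imwrite(f"pics/{tag}_full.png",im)
c=cv2.resize(im[y0:y1,x0:x1],None,fx=float(f),fy=float(f),interpolation=cv2.INTER_CUBIC)
cv2.imwrite(f"pics/{tag}.png",(255*(c/255.)**float(g)).astype(np.uint8))
E
python3 o.py; python3 crop.py scene e1 310 120 430 300 3.3 2
```

```text
{'time': np.float64(3.1), 'q': array([ 1.92616e+01,  1.65625e+01,  1.74600e+01,  9.09124e+01,
        4.70000e-03, -8.77920e+00]), 'ee_pos': array([0.6021, 0.2104, 0.1776]), 'tcp_rot': array([ 1.799930e+02, -1.390000e-02, -1.519593e+02]), 'wrist_force': array([-0.8978, -0.4267,  0.1786]), 'opening': np.float64(0.0857)}
['PlanningError', 'get_obs', 'grip_depth', 'job_done']
```

View pics/e1.png

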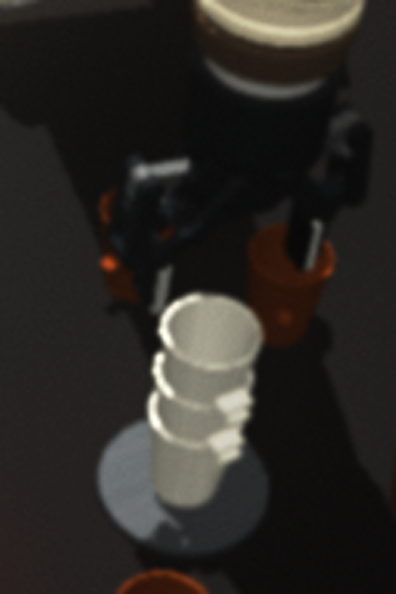

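The open fingers stand on both sides of the rim, which is at crop (210,330), and clear of everything. I'll centre the gripper, lower it and close.

>>> arm_command:
  motion:
    - [1, [-0.01, -0.04, 0.3], [0, 0, 0]]
    - [1, [0, 0, 0.35], [0, 0, 0]]
    - [1, [0, 0, 0.23], [0, 0, 0]]
    - [1, [0, 0, 0], [0, 0, 0]]
    - [0, [0, 0, 0], [0, 0, 0]]
    - [0, [0, 0, 0], [0, 0, 0]]
    - [0, [0, 0, 0], [0, 0, 0]]
    - [0, [0, 0, 0], [0, 0, 0]]
    - [0, [0, 0, 0], [0, 0, 0]]
    - [0, [0, 0, 0], [0, 0, 0]]
  newtons: 25

```text
time: 4.4
ee_pos: [0.6048, 0.2084, 0.1258]
tcp_rot: [-180.0, 0.1, -152.0]
wrist_force: [-0.3, 0.4, 6.1]
opening: 0.0564
```

```bash
python3 o.py; python3 crop.py scene e2 310 120 430 300 3.3 2
```

```text
{'time': np.float64(4.4), 'q': array([ 1.90145e+01,  1.64191e+01,  1.15746e+01,  8.50309e+01,
        5.00000e-04, -8.99340e+00]), 'ee_pos': array([0.6048, 0.2084, 0.1258]), 'tcp_rot': array([-1.799811e+02,  1.232000e-01, -1.519920e+02]), 'wrist_force': array([-0.2933,  0.4453,  6.0892]), 'opening': np.float64(0.0564)}
['PlanningError', 'get_obs', 'grip_depth', 'job_done']
```

View pics/e2.png

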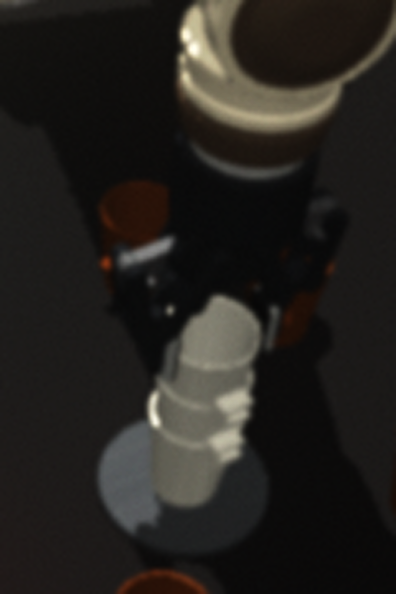

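>>> arm_command:
  motion:
    - [0, [0, 0, -0.012], [0, 0, 0]]
    - [0, [0, 0, 0], [0, 0, -0.6]]
    - [0, [0, 0, 0], [0, 0, -0.8]]
    - [0, [0, 0, 0], [0, 0, -0.8]]
    - [0, [0, 0, 0], [0, 0, -0.9]]
    - [0, [0, 0, 0], [0, 0, -0.9]]
    - [0, [0, 0, 0], [0, 0, -0.9]]
    - [0, [0, 0, 0], [0, 0, -0.9]]
    - [0, [0, 0, 0], [0, 0, -0.9]]
    - [0, [0, 0, 0], [0, 0, -0.9]]
    - [0, [0, 0, 0], [0, 0, -0.8]]
    - [0, [0, 0, 0], [0, 0, 0]]

```text
time: 5.95
ee_pos: [0.6034, 0.2091, 0.126]
tcp_rot: [179.9, 0.1, -101.5]
wrist_force: [-5.5, 3.5, 6.4]
opening: 0.0562
```

```bash
python3 o.py; python3 crop.py scene e3 310 120 430 300 3.3 1.5;python3 crop.py top e4 150 120 270 250 4.5 1
```

```text
{'time': np.float64(5.95), 'q': array([ 19.0612,  16.4247,  11.5996,  85.1934,   0.1109, -59.4562]), 'ee_pos': array([0.6034, 0.2091, 0.126 ]), 'tcp_rot': array([ 1.799277e+02,  8.610000e-02, -1.014827e+02]), 'wrist_force': array([-5.5032,  3.478 ,  6.3961]), 'opening': np.float64(0.0562)}
['PlanningError', 'get_obs', 'grip_depth', 'job_done']
```

View pics/e3.png

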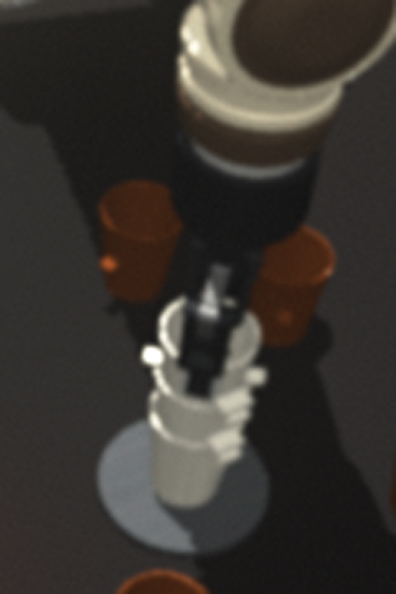

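View pics/e4.png

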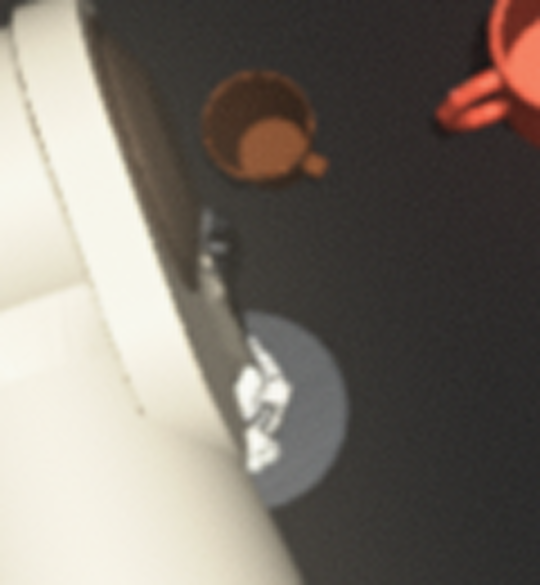

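The ears now stick out at crop (150,355) and (257,377), away from the hooks, so the cup has turned about 50° and is free. I'll lift it straight up.

>>> arm_command:
  motion:
    - [0, [0, 0, -0.1], [0, 0, 0]]
    - [0, [0, 0, -0.2], [0, 0, 0]]
    - [0, [0, 0, -0.25], [0, 0, 0]]
    - [0, [0, 0, -0.3], [0, 0, 0]]
    - [0, [0, 0, -0.3], [0, 0, 0]]
    - [0, [0, 0, -0.3], [0, 0, 0]]
    - [0, [0, 0, -0.2], [0, 0, 0]]
    - [0, [0, 0, 0], [0, 0, 0]]
    - [0, [0, 0, 0], [0, 0, 0]]

```text
time: 7.18
ee_pos: [0.6042, 0.2082, 0.2235]
tcp_rot: [180.0, -0.0, -101.6]
wrist_force: [0.6, -0.0, -0.7]
opening: 0.0563
```

```bash
python3 o.py; python3 crop.py scene e5 310 80 430 300 2.7 1.5
```

```text
{'time': np.float64(7.175), 'q': array([ 1.90106e+01,  1.76867e+01,  2.39620e+01,  9.63249e+01,
        5.00000e-04, -5.93934e+01]), 'ee_pos': array([0.6042, 0.2082, 0.2235]), 'tcp_rot': array([ 1.799571e+02, -2.480000e-02, -1.015960e+02]), 'wrist_force': array([ 0.5776, -0.0019, -0.6602]), 'opening': np.float64(0.0563)}
['PlanningError', 'get_obs', 'grip_depth', 'job_done']
```

View pics/e5.png

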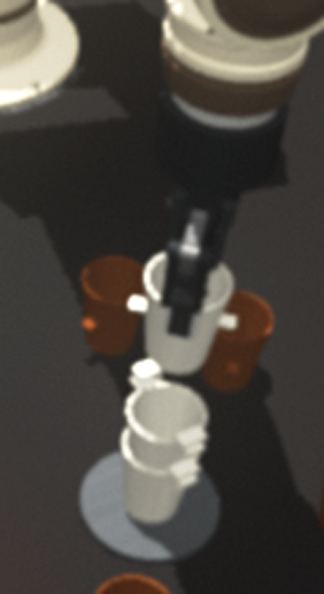

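The cup is lifted and upright, with its foot at crop (180,370) clear of the hooks. I'll carry it to a point above the pad.

>>> arm_command:
  motion:
    - [0, [0.35, -0.1, 0], [0, 0, 0]]
    - [0, [0.65, -0.19, 0], [0, 0, 0]]
    - [0, [0.75, -0.217, 0], [0, 0, 0]]
    - [0, [0.75, -0.217, 0], [0, 0, 0]]
    - [0, [0.75, -0.217, 0], [0, 0, 0]]
    - [0, [0.75, -0.217, 0], [0, 0, 0]]
    - [0, [0.75, -0.217, 0], [0, 0, 0]]
    - [0, [0.75, -0.217, 0], [0, 0, 0]]
    - [0, [0.65, -0.19, 0], [0, 0, 0]]
    - [0, [0.32, -0.09, 0], [0, 0, 0]]
    - [0, [0, 0, 0], [0, 0, 0]]
    - [0, [0, 0, 0], [0, 0, 0]]

```text
time: 8.72
ee_pos: [0.6361, -0.1941, 0.2241]
tcp_rot: [180.0, 0.0, -101.6]
wrist_force: [0.9, -0.2, -1.4]
opening: 0.0567
```

```bash
python3 o.py; python3 crop.py scene e6 90 80 270 310 2.5 1.5;python3 crop.py top e7 300 120 440 300 3 1.5
```

```text
{'time': np.float64(8.725), 'q': array([-1.69714e+01,  2.17200e+01,  2.91822e+01,  9.74825e+01,
        1.30000e-02, -9.54013e+01]), 'ee_pos': array([ 0.6361, -0.1941,  0.2241]), 'tcp_rot': array([ 1.799810e+02,  1.490000e-02, -1.015701e+02]), 'wrist_force': array([ 0.9039, -0.2088, -1.3883]), 'opening': np.float64(0.0567)}
['PlanningError', 'get_obs', 'grip_depth', 'job_done']
```

View pics/e6.png

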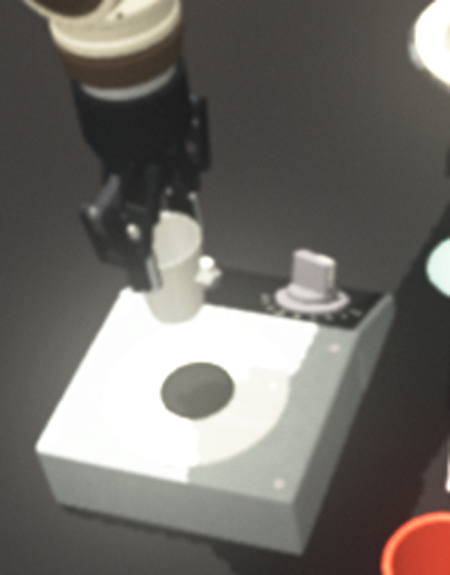

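View pics/e7.png

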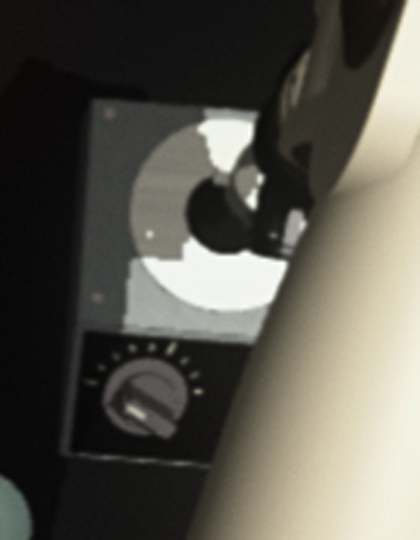

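>>> arm_command:
  motion:
    - [0, [0, 0, 0.1], [0, 0, 0]]
    - [0, [0, 0, 0.2], [0, 0, 0]]
    - [0, [0, 0, 0.25], [0, 0, 0]]
    - [0, [0, 0, 0.25], [0, 0, 0]]
    - [0, [0, 0, 0.25], [0, 0, 0]]
    - [0, [0, 0, 0.25], [0, 0, 0]]
    - [0, [0, 0, 0.15], [0, 0, 0]]
    - [0, [0, 0, 0], [0, 0, 0]]
    - [0, [0, 0, 0], [0, 0, 0]]

```text
time: 9.95
ee_pos: [0.6365, -0.1947, 0.1378]
tcp_rot: [-179.9, -0.0, -101.6]
wrist_force: [-0.2, -0.7, -0.5]
opening: 0.0568
```

```bash
python3 o.py; python3 crop.py scene e8 110 150 250 290 4.2 1.5
```

```text
{'time': np.float64(9.95), 'q': array([-1.70130e+01,  2.02406e+01,  1.76911e+01,  8.73990e+01,
        9.00000e-04, -9.54173e+01]), 'ee_pos': array([ 0.6365, -0.1947,  0.1378]), 'tcp_rot': array([-1.799487e+02, -3.900000e-03, -1.015957e+02]), 'wrist_force': array([-0.2206, -0.7492, -0.5229]), 'opening': np.float64(0.0568)}
['PlanningError', 'get_obs', 'grip_depth', 'job_done']
```

View pics/e8.png

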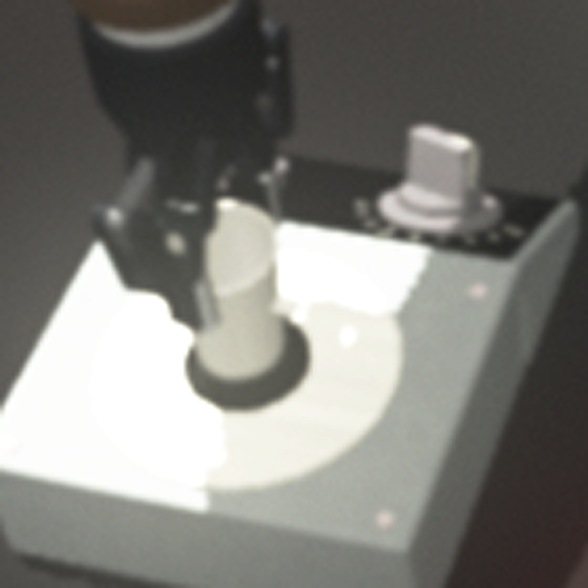

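```bash
cat > m3.py <<'E'
from h import *
A=lambda L,x0,y0,f:(np.array(L,float)+.5)/f-.5+[x0,y0]
P=A([(196,353),(285,347)],110,150,4.2)
w=onz("scene",P,.092);print(w,w.mean(0),np.linalg.norm(w[0]-w[1]))
th=np.linspace(0,2*np.pi,24)
for c,z,r in(((.6365,-.1947),.0918,.021),((.6365,-.1947),.083,.032)):
    X=np.c_[c[0]+r*np.cos(th),c[1]+r*np.sin(th),0*th+z]
    q=(proj("scene",X)-[110,150]+.5)*4.2-.5;print(q.min(0),q.max(0))
E
python3 m3.py
```

```text
[[ 0.64295535 -0.21615879  0.092     ]
 [ 0.63347119 -0.17430308  0.092     ]] [ 0.63821327 -0.19523093  0.092     ] 0.04291677382444371
[199.12710654 314.90166622] [285.9677359  381.05676502]
[179.68747655 310.09718574] [311.16040077 410.77759871]
```

Measured foot edges (196/285, bottom 380) match the prediction for a centred cup (199/286, 381) to about 1 mm. I'll lower it gently to contact.

>>> arm_command:
  motion:
    - [0, [0, 0, 0.05], [0, 0, 0]]
    - [0, [0, 0, 0.05], [0, 0, 0]]
    - [0, [0, 0, 0.03], [0, 0, 0]]
    - [0, [0, 0, 0.02], [0, 0, 0]]
    - [0, [0, 0, 0], [0, 0, 0]]

```text
time: 10.62
ee_pos: [0.6362, -0.1947, 0.1289]
tcp_rot: [-180.0, -0.0, -101.6]
wrist_force: [-1.8, 0.9, 4.3]
opening: 0.0564
```

>>> arm_command:
  motion:
    - [0, [0, 0, 0], [0, 0, 0]]
    - [0, [0, 0, 0], [0, 0, 0]]
    - [0.7, [0, 0, 0], [0, 0, 0]]
    - [0.8, [0, 0, 0], [0, 0, 0]]
    - [1, [0, 0, 0], [0, 0, 0]]
    - [1, [0, 0, 0], [0, 0, 0]]
    - [1, [0, 0, 0], [0, 0, 0]]
    - [1, [0, 0, 0], [0, 0, 0]]

```text
time: 11.62
ee_pos: [0.6362, -0.1947, 0.1282]
tcp_rot: [-180.0, -0.0, -101.6]
wrist_force: [0.4, 0.1, -0.4]
opening: 0.0855
```

```bash
python3 o.py; python3 crop.py scene e9 110 150 250 290 4.2 1.5
```

```text
{'time': np.float64(11.625), 'q': array([-1.70104e+01,  2.02370e+01,  1.66250e+01,  8.63877e+01,
       -1.50000e-03, -9.54171e+01]), 'ee_pos': array([ 0.6362, -0.1947,  0.1282]), 'tcp_rot': array([-1.799999e+02, -1.500000e-03, -1.015933e+02]), 'wrist_force': array([ 0.4351,  0.1043, -0.3809]), 'opening': np.float64(0.0855)}
['PlanningError', 'get_obs', 'grip_depth', 'job_done']
```

View pics/e9.png

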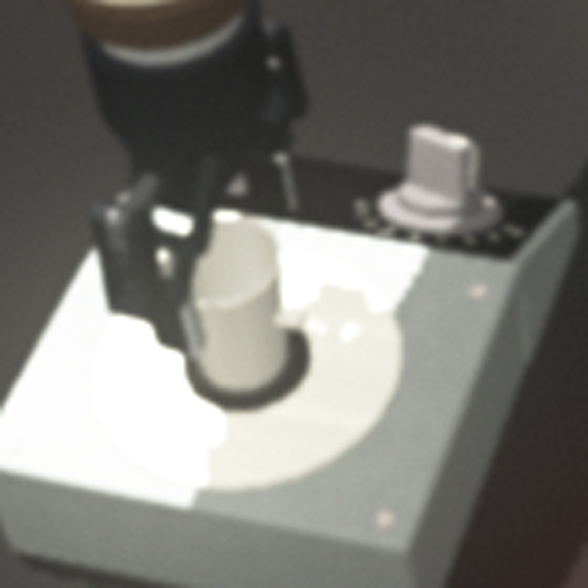

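>>> arm_command:
  motion:
    - [1, [0, 0, -0.2], [0, 0, 0]]
    - [1, [0, 0, -0.4], [0, 0, 0]]
    - [1, [0, 0, -0.5], [0, 0, 0]]
    - [1, [0, 0, -0.5], [0, 0, 0]]
    - [1, [0, 0, -0.2], [0, 0, 0]]
    - [1, [0, 0, 0], [0, 0, 0]]

```text
time: 12.42
ee_pos: [0.6366, -0.1948, 0.2369]
tcp_rot: [-179.9, -0.0, -101.6]
wrist_force: [0.2, 0.7, -0.4]
opening: 0.0854
```

```bash
cat > m4.py <<'E'
from h import *
A=lambda L,x0,y0,f:(np.array(L,float)+.5)/f-.5+[x0,y0]
psi=np.radians(-5.3);R=cv2.Rodrigues(np.array([0,0,psi]))[0]
a=np.radians(28);ex=R@[np.cos(a),0,np.sin(a)];n=R@[-np.sin(a),0,np.cos(a)];ey=R@[0,1.,0]
pad=np.array([.6365,-.1947,.083]);org=np.array([.592,-.192,0])
p0=org+R@[-.150,0,.022]
def fit(w):
    u=np.c_[(w-p0)@ex,(w-p0)@ey];M=np.c_[2*u,np.ones(len(u))];x=np.linalg.lstsq(M,(u**2).sum(1),rcond=None)[0]
    return x[:2],2*np.sqrt(x[2]+x[0]**2+x[1]**2)
C2=lambda L:A(L,315,220,7)
# collar
w=onplane("top",C2([(133,225),(150,175),(190,143),(240,133),(290,148),(322,180),(335,225),(140,262),(165,293),(200,312),(320,265)]),p0+.006*n,n);print("collar u,v,dia",fit(w))
tk=C2([(107,190),(131,157),(164,129),(204,112),(250,109),(295,112),(327,141),(349,174),(358,213)])
w=onplane("top",tk,p0,n);c,d=fit(w);print("ticks",c,d)
u=np.c_[(w-p0)@ex,(w-p0)@ey]-c;print("tick angles left of up",np.degrees(np.arctan2(u[:,1],u[:,0])).round(1))
D=p0+c[0]*ex+c[1]*ey;print("dial base",D,"shaker frame",R.T@(D-org))
# bar top face at 44 mm out
w=onplane("top",C2([(190,240),(290,310)]),p0+.044*n,n);uu=np.c_[(w-p0)@ex,(w-p0)@ey]-c
print("bar ends (up,left)",uu, "ang left of up",np.degrees(np.arctan2(*(uu[0]-uu[1])[::-1])))
# scene bar top from d4
w=onplane("scene",A([(487,52),(550,70),(497,48),(557,62)],100,170,4.5),p0+.044*n,n);uu=np.c_[(w-p0)@ex,(w-p0)@ey]-c;print("scene bar top",uu)
w=onplane("top",C2([(575,272)]),p0+.022*n,n);print("button top",w,(w-p0)@ex-c[0],(w-p0)@ey-c[1])
w=onplane("scene",A([(311,69)],100,170,4.5),p0+.022*n,n);print("button scene",w,(w-p0)@ex-c[0],(w-p0)@ey-c[1])
print("grip",D+.036*n,"n",n,"ex",ex)
E
python3 m4.py; python3 o.py
```

```text
collar u,v,dia (array([0.06128427, 0.05160094]), np.float64(0.06684722711687237))
ticks [0.05962043 0.05105871] 0.08452303145487412
tick angles left of up [ 79.3  60.1  39.7  19.8  -1.1 -20.6 -40.6 -60.3 -80.7]
dial base [ 0.49977427 -0.13216654  0.0499901 ] shaker frame [-0.09735829  0.05105871  0.0499901 ]
bar ends (up,left) [[ 0.01366742  0.01952669]
 [-0.00862033 -0.01554308]] ang left of up 57.56297137385142
scene bar top [[-2.82340932e-05 -1.71124957e-02]
 [ 1.26346360e-02  1.90647967e-02]
 [-8.96817796e-03 -1.49491795e-02]
 [-1.65372465e-03  1.81902633e-02]]
button top [[ 0.48096656 -0.24155093  0.07032149]] [0.001931] [-0.11065402]
button scene [[ 0.48236251 -0.23834499  0.0709031 ]] [0.00316986] [-0.10733284]
grip [ 0.48294555 -0.13060539  0.08177621] n [-0.46746443  0.04336536  0.88294759] ex [ 0.87917273 -0.08155839  0.46947156]
{'time': np.float64(12.425), 'q': array([-1.70129e+01,  2.21548e+01,  3.11907e+01,  9.89522e+01,
       -1.60000e-03, -9.54179e+01]), 'ee_pos': array([ 0.6366, -0.1948,  0.2369]), 'tcp_rot': array([-1.799169e+02, -9.400000e-03, -1.015950e+02]), 'wrist_force': array([ 0.1518,  0.6723, -0.3567]), 'opening': np.float64(0.0854)}
['PlanningError', 'get_obs', 'grip_depth', 'job_done']
```

```bash
cat > plan.py <<'E'
import sys
from h import *
from scipy.spatial.transform import Rotation as Ro
psi=np.radians(-5.3);Rz=Ro.from_euler('z',psi).as_matrix()
a=np.radians(28);ex=Rz@[np.cos(a),0,np.sin(a)];n=Rz@[-np.sin(a),0,np.cos(a)];ey=Rz@[0,1.,0]
D=np.array([ 0.49977427,-0.13216654,0.0499901])+.0007*ex+.0003*ey
def dialrot(left):
    l=np.radians(left);b=np.cos(l)*ex+np.sin(l)*ey;y=np.cross(n,b);return np.c_[np.cross(y,-n),y,-n]
def go(P,R=None):
    o=bot.get_obs();Rc=Ro.from_euler('xyz',o['tcp_rot'],degrees=True)
    sh=Rc.inv().apply(P-o['ee_pos'])/.06
    print("shift units (now axes)",sh.round(3))
    if R is not None:
        rv=(Rc.inv()*Ro.from_matrix(R)).as_rotvec(degrees=True)/6
        print("turn units",rv.round(3)); print("shift units (after turn)",(R.T@(P-o['ee_pos'])/.06).round(3))
E
python3 - <<'E'
from plan import *
go(D+.14*n,dialrot(60)); print(D+.14*n)
E
```

```text
shift units (now axes) [-0.45   3.524  1.045]
turn units [ 4.452 -1.462  3.873]
shift units (after turn) [ 1.049  3.483 -0.694]
[ 0.43497238 -0.12585376  0.17393139]
```

>>> arm_command:
  motion:
    - [0.5, [-0.04, 0.35, 0.05], [0, 0, 0]]
    - [0.5, [-0.08, 0.63, 0.15], [0, 0, 0]]
    - [0.5, [-0.09, 0.72, 0.2], [0, 0, 0]]
    - [0.5, [-0.09, 0.72, 0.22], [0, 0, 0]]
    - [0.5, [-0.09, 0.7, 0.22], [0, 0, 0]]
    - [0.5, [-0.06, 0.4, 0.2], [0, 0, 0]]
    - [0.5, [0, 0, 0], [0.74, -0.24, 0.65]]
    - [0.5, [0, 0, 0], [0.74, -0.24, 0.65]]
    - [0.5, [0, 0, 0], [0.74, -0.24, 0.65]]
    - [0.5, [0, 0, 0], [0.74, -0.24, 0.65]]
    - [0.5, [0, 0, 0], [0.74, -0.24, 0.65]]
    - [0.5, [0, 0, 0], [0.74, -0.24, 0.64]]

```text
time: 13.92
ee_pos: [0.4343, -0.1257, 0.1722]
tcp_rot: [-155.4, 13.5, -122.6]
wrist_force: [-0.2, 0.4, 0.9]
opening: 0.0428
```

```bash
python3 o.py
python3 - <<'E'
from plan import *
go(D+.08*n,dialrot(60))
E
```

```text
{'time': np.float64(13.925), 'q': array([-20.4911, -38.2021, -35.2788,  65.8658,   6.9105, -73.2708]), 'ee_pos': array([ 0.4343, -0.1257,  0.1722]), 'tcp_rot': array([-155.3987,   13.5063, -122.5976]), 'wrist_force': array([-0.1673,  0.4341,  0.8661]), 'opening': np.float64(0.0428)}
['PlanningError', 'get_obs', 'grip_depth', 'job_done']
shift units (now axes) [-0.014 -0.022  0.979]
turn units [ 0.009 -0.03  -0.037]
shift units (after turn) [-0.011 -0.022  0.979]
```

>>> arm_command:
  motion:
    - [0.5, [-0.01, -0.02, 0.2], [0, -0.03, -0.04]]
    - [0.5, [0, 0, 0.35], [0, 0, 0]]
    - [0.5, [0, 0, 0.35], [0, 0, 0]]
    - [0.5, [0, 0, 0.2], [0, 0, 0]]
    - [0.5, [0, 0, 0], [0, 0, 0]]

```text
time: 14.55
ee_pos: [0.4664, -0.1285, 0.1143]
tcp_rot: [-155.5, 13.4, -122.2]
wrist_force: [0.4, -0.5, 0.0]
opening: 0.0428
```

```bash
python3 o.py
python3 - <<'E'
from plan import *
go(D+.02*n,dialrot(60))
E
python3 crop.py scene f1 130 100 270 240 4.2 1.3; python3 crop.py top f2 300 190 440 300 4.5 1.3
```

```text
{'time': np.float64(14.55), 'q': array([-19.2395, -33.3698, -39.0685,  57.3179,   6.515 , -72.5963]), 'ee_pos': array([ 0.4664, -0.1285,  0.1143]), 'tcp_rot': array([-155.5416,   13.4264, -122.1557]), 'wrist_force': array([ 0.3565, -0.5486,  0.0229]), 'opening': np.float64(0.0428)}
['PlanningError', 'get_obs', 'grip_depth', 'job_done']
shift units (now axes) [ 0.001 -0.009  0.876]
turn units [ 0.05  -0.012  0.033]
shift units (after turn) [ 0.002 -0.004  0.876]
```

View pics/f1.png

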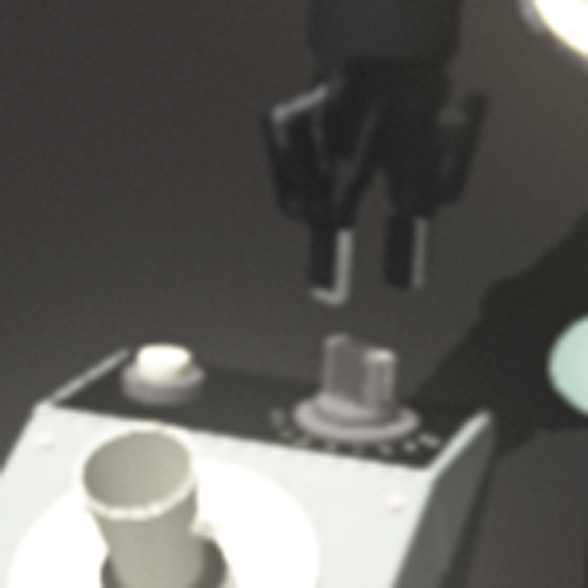

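View pics/f2.png

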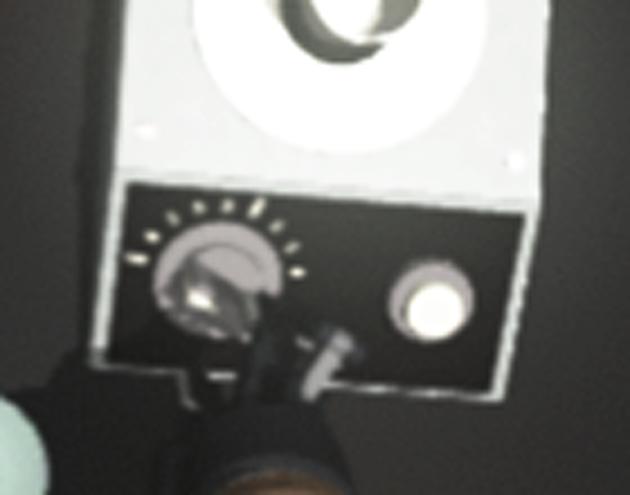

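The cup stands upright on the pad. The fingers straddle the dial bar along its axis, at crop (360,300) above the bar at (360,370). I'll approach and grip.

>>> arm_command:
  motion:
    - [0.5, [0, -0.01, 0.2], [0.05, 0, 0.03]]
    - [0.5, [0, 0, 0.27], [0, 0, 0]]
    - [0.5, [0, 0, 0.25], [0, 0, 0]]
    - [0.5, [0, 0, 0.15], [0, 0, 0]]
    - [0.5, [0, 0, 0], [0, 0, 0]]
    - [0, [0, 0, 0], [0, 0, 0]]
    - [0, [0, 0, 0], [0, 0, 0]]
    - [0, [0, 0, 0], [0, 0, 0]]
    - [0, [0, 0, 0], [0, 0, 0]]
    - [0, [0, 0, 0], [0, 0, 0]]
  newtons: 30

```text
time: 15.9
ee_pos: [0.4898, -0.13, 0.0695]
tcp_rot: [-155.4, 13.6, -122.3]
wrist_force: [-17.5, 10.5, 8.2]
opening: 0.0137
```

```bash
python3 o.py
python3 - <<'E'
from plan import *
go(D+.02*n,dialrot(60))
E
```

```text
{'time': np.float64(15.9), 'q': array([-18.2962, -29.1562, -41.6904,  50.1546,   6.1114, -71.5079]), 'ee_pos': array([ 0.4898, -0.13  ,  0.0695]), 'tcp_rot': array([-155.3656,   13.6056, -122.3181]), 'wrist_force': array([-17.5485,  10.5268,   8.2257]), 'opening': np.float64(0.0137)}
['PlanningError', 'get_obs', 'grip_depth', 'job_done']
shift units (now axes) [ 0.01  -0.015  0.033]
turn units [ 0.015  0.004 -0.003]
shift units (after turn) [ 0.01  -0.015  0.033]
```

>>> arm_command:
  motion:
    - [0, [0, 0.015, 0], [0, 0, 0]]
    - [0, [0, 0, 0], [0, 0, 0.4]]
    - [0, [0, 0, 0], [0, 0, 0.8]]
    - [0, [0, 0, 0], [0, 0, 0.8]]
    - [0, [0, 0, 0], [0, 0, 0.8]]
    - [0, [0, 0, 0], [0, 0, 0.8]]
    - [0, [0, 0, 0], [0, 0, 0.8]]
    - [0, [0, 0, 0], [0, 0, 0.8]]
    - [0, [0, 0, 0], [0, 0, 0.4]]
    - [0, [0, 0, 0], [0, 0, 0]]

```text
time: 17.15
ee_pos: [0.4905, -0.1311, 0.07]
tcp_rot: [-166.5, 24.9, -156.0]
wrist_force: [-6.2, 0.0, 2.9]
opening: 0.0135
```

```bash
python3 o.py
python3 - <<'E'
from plan import *
go(D+.02*n,dialrot(-20))
E
python3 crop.py scene f3 130 100 270 240 4.2 1.3
```

```text
{'time': np.float64(17.15), 'q': array([-18.299 , -29.2392, -41.7601,  49.9468,   5.953 , -37.8751]), 'ee_pos': array([ 0.4905, -0.1311,  0.07  ]), 'tcp_rot': array([-166.5334,   24.9191, -155.9756]), 'wrist_force': array([-6.1693,  0.0166,  2.8642]), 'opening': np.float64(0.0135)}
['PlanningError', 'get_obs', 'grip_depth', 'job_done']
shift units (now axes) [0.006 0.004 0.035]
turn units [-0.024  0.019  7.728]
shift units (after turn) [ 0.007 -0.001  0.035]
```

View pics/f3.png

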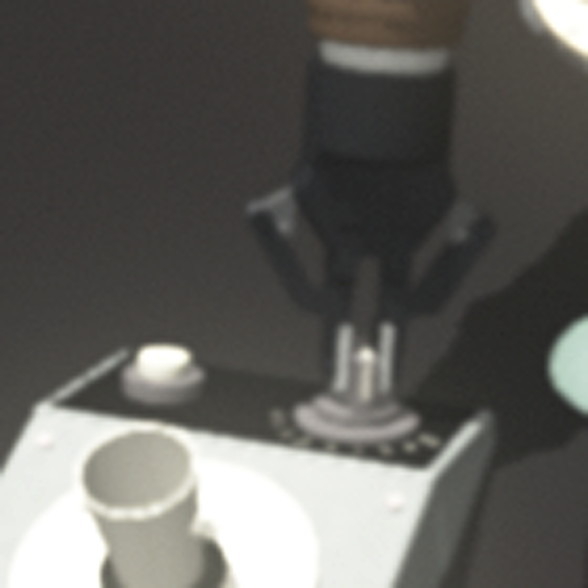

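The dial turns with the gripper and forces are small. About 46° remain.

>>> arm_command:
  motion:
    - [0, [0, 0, 0], [0, 0, 0.5]]
    - [0, [0, 0, 0], [0, 0, 0.8]]
    - [0, [0, 0, 0], [0, 0, 0.8]]
    - [0, [0, 0, 0], [0, 0, 0.8]]
    - [0, [0, 0, 0], [0, 0, 0.8]]
    - [0, [0, 0, 0], [0, 0, 0.8]]
    - [0, [0, 0, 0], [0, 0, 0.8]]
    - [0, [0, 0, 0], [0, 0, 0.8]]
    - [0, [0, 0, 0], [0, 0, 0.8]]
    - [0, [0, 0, 0], [0, 0, 0.8]]
    - [0, [0, 0, 0], [0, 0, 0]]
    - [0, [0, 0, 0], [0, 0, 0]]

```text
time: 18.7
ee_pos: [0.4903, -0.133, 0.0701]
tcp_rot: [170.1, 26.5, 152.4]
wrist_force: [-5.8, -11.9, 0.3]
opening: 0.0131
```

```bash
python3 o.py
python3 - <<'E'
from plan import *
go(D+.02*n,dialrot(-20))
E
```

```text
{'time': np.float64(18.7), 'q': array([-18.38  , -29.2274, -41.752 ,  49.8967,   5.7167,   8.2702]), 'ee_pos': array([ 0.4903, -0.133 ,  0.0701]), 'tcp_rot': array([170.0975,  26.4522, 152.421 ]), 'wrist_force': array([ -5.8473, -11.8678,   0.3379]), 'opening': np.float64(0.0131)}
['PlanningError', 'get_obs', 'grip_depth', 'job_done']
shift units (now axes) [0.019 0.029 0.035]
turn units [-0.058  0.042  0.026]
shift units (after turn) [0.019 0.029 0.035]
```

Now I'll open and back off along the axis.

>>> arm_command:
  motion:
    - [0.25, [0, 0, 0], [0, 0, 0]]
    - [0.5, [0, 0, 0], [0, 0, 0]]
    - [0.5, [0, 0, 0], [0, 0, 0]]
    - [0.5, [0, 0, 0], [0, 0, 0]]
    - [0.5, [0, 0, -0.2], [0, 0, 0]]
    - [0.5, [0, 0, -0.4], [0, 0, 0]]
    - [0.5, [0, 0, -0.5], [0, 0, 0]]
    - [0.5, [0, 0, -0.4], [0, 0, 0]]
    - [0, [0, 0, 0], [0, 0, 0]]
    - [0, [0, 0, 0], [0, 0, 0]]
    - [0, [0, 0, 0], [0, 0, 0]]

```text
time: 20.08
ee_pos: [0.4485, -0.1267, 0.1481]
tcp_rot: [169.8, 26.3, 152.5]
wrist_force: [0.5, 0.4, -0.2]
opening: -0.0002
```

```bash
python3 o.py
python3 - <<'E'
from plan import *
B=D-.110*ey+.001*ex; print(B+.022*n)
go(B+.06*n,dialrot(-20))
E
python3 crop.py scene f4 130 100 270 240 4.2 1.3; python3 crop.py top f5 300 190 440 300 4.5 1.8
```

```text
{'time': np.float64(20.075), 'q': array([-19.8729, -36.592 , -37.2138,  62.0641,   6.7132,   6.8992]), 'ee_pos': array([ 0.4485, -0.1267,  0.1481]), 'tcp_rot': array([169.8338,  26.2998, 152.4798]), 'wrist_force': array([ 0.4965,  0.4447, -0.1658]), 'opening': np.float64(-0.0002)}
['PlanningError', 'get_obs', 'grip_depth', 'job_done']
[ 0.48085159 -0.24058215  0.07021305]
shift units (now axes) [-0.641 -1.724  0.85 ]
turn units [-0.01   0.015  0.03 ]
shift units (after turn) [-0.648 -1.723  0.847]
```

View pics/f4.png

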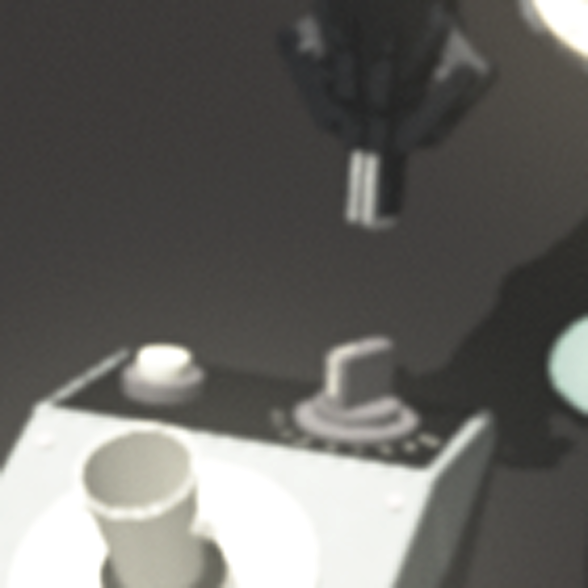

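View pics/f5.png

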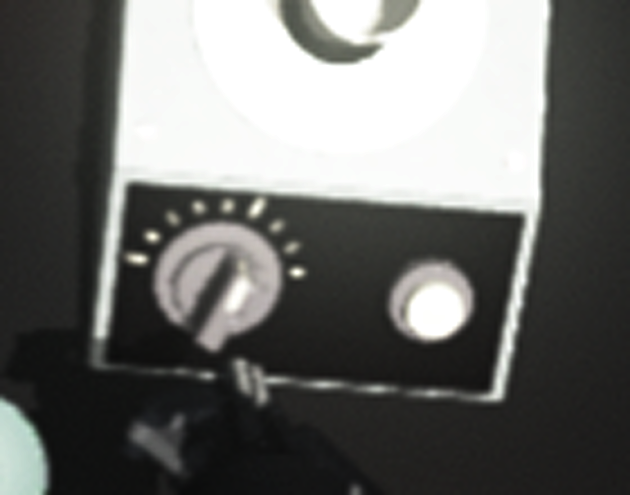

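Run:
```python
from plan import *
im=cv2.imread("pics/f5_full.png")[230:275,330:370]
c=cv2.resize(im,None,fx=14,fy=14,interpolation=cv2.INTER_CUBIC);cv2.imwrite("pics/f6.png",(255*(c/255.)**2.2).astype(np.uint8))
# expected bar-top corners for positions 4,5,6 for reference numbers
for k,l in((4,0),(5,-20),(6,-40)):
    R=dialrot(l);b=np.cross(R[:,1],n);y=R[:,1]
    b=np.cos(np.radians(l))*ex+np.sin(np.radians(l))*ey
    e=proj("top",[D+.044*n+.022*b,D+.044*n-.022*b]);print(k,((e-[330,230]+.5)*14-.5).round(0).tolist())
```

```text
4 [[297.0, 299.0], [263.0, 542.0]]
5 [[343.0, 310.0], [218.0, 532.0]]
6 [[381.0, 335.0], [180.0, 508.0]]
```

View pics/f6.png

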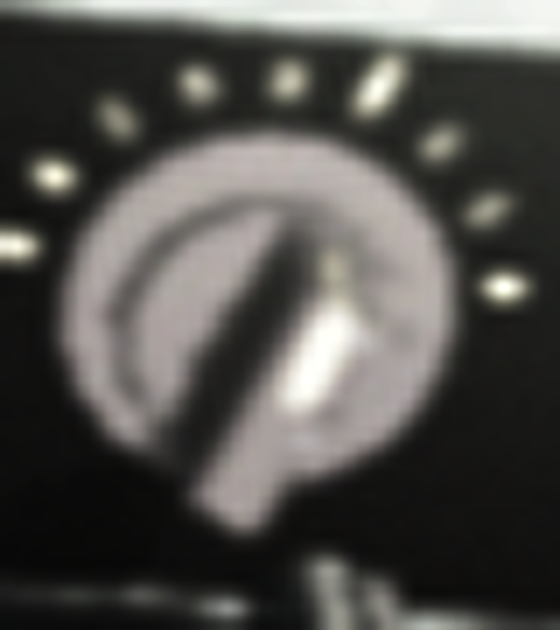

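The pointer's white line, crop (320,370), points at the long tick of position 5 at (380,85). The bar ends match the prediction for position 5. Now to the button.

>>> arm_command:
  motion:
    - [0, [-0.12, -0.34, 0], [0, 0, 0]]
    - [0, [-0.2, -0.55, 0], [0, 0, 0]]
    - [0, [-0.2, -0.55, 0], [0, 0, 0]]
    - [0, [-0.12, -0.28, 0.2], [0, 0, 0.03]]
    - [0, [0, 0, 0.35], [0, 0, 0]]
    - [0, [0, 0, 0.3], [0, 0, 0]]
    - [0, [0, 0, 0], [0, 0, 0]]

```text
time: 21.05
ee_pos: [0.4628, -0.2383, 0.1029]
tcp_rot: [169.7, 26.2, 152.3]
wrist_force: [0.2, -0.8, 0.3]
opening: 0.0001
```

```bash
python3 o.py
python3 - <<'E'
from plan import *
B=D-.1095*ey+.001*ex
go(B+.022*n,dialrot(-20))
E
python3 crop.py scene f7 110 100 250 240 4.2 1.3
```

```text
{'time': np.float64(21.05), 'q': array([-34.4215, -25.1116, -35.1524,  55.056 ,  13.1805,  -6.1673]), 'ee_pos': array([ 0.4628, -0.2383,  0.1029]), 'tcp_rot': array([169.7068,  26.1592, 152.2709]), 'wrist_force': array([ 0.2137, -0.8166,  0.2547]), 'opening': np.float64(0.0001)}
['PlanningError', 'get_obs', 'grip_depth', 'job_done']
shift units (now axes) [-0.012  0.003  0.624]
turn units [-0.004 -0.002 -0.004]
shift units (after turn) [-0.012  0.003  0.624]
```

View pics/f7.png

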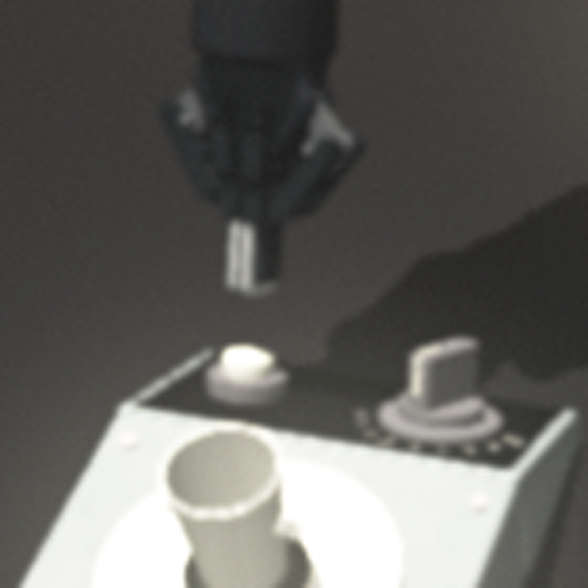

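The shut fingers, tip at crop (250,290), line up with the button at (247,360) along the panel normal. I'll press in steps.

>>> arm_command:
  motion:
    - [0, [-0.01, 0, 0.2], [0, 0, 0]]
    - [0, [0, 0, 0.25], [0, 0, 0]]
    - [0, [0, 0, 0.15], [0, 0, 0]]
    - [0, [0, 0, 0.06], [0, 0, 0]]
    - [0, [0, 0, 0.04], [0, 0, 0]]
    - [0, [0, 0, 0], [0, 0, 0]]
    - [0, [0, 0, 0], [0, 0, 0]]

```text
time: 21.98
ee_pos: [0.4835, -0.2411, 0.0685]
tcp_rot: [169.7, 26.4, 152.3]
wrist_force: [-3.9, 1.8, 2.0]
opening: -0.0002
```

```bash
python3 o.py
python3 - <<'E'
from plan import *
B=D-.1095*ey+.001*ex
o=bot.get_obs();print("out of panel mm",(o['ee_pos']-B)@n*1e3,"F along n",o['wrist_force']@n)
E
```

```text
{'time': np.float64(21.975), 'q': array([-33.118 , -21.6086, -36.724 ,  49.4899,  12.6176,  -4.9377]), 'ee_pos': array([ 0.4835, -0.2411,  0.0685]), 'tcp_rot': array([169.7325,  26.3751, 152.2616]), 'wrist_force': array([-3.8908,  1.7824,  1.9834]), 'opening': np.float64(-0.0002)}
['PlanningError', 'get_obs', 'grip_depth', 'job_done']
out of panel mm 19.24719096085944 F along n 3.6473111616723983
```

>>> arm_command:
  motion:
    - [0, [0, 0, 0.03], [0, 0, 0]]
    - [0, [0, 0, 0.03], [0, 0, 0]]
    - [0, [0, 0, 0], [0, 0, 0]]
    - [0, [0, 0, 0], [0, 0, 0]]

```text
time: 22.48
ee_pos: [0.485, -0.2414, 0.0665]
tcp_rot: [169.7, 26.4, 152.2]
wrist_force: [-21.2, 7.0, 18.9]
opening: -0.0001
```

Run:
```python
from plan import *
B=D-.1095*ey+.001*ex
o=bot.get_obs();print("out of panel mm",(o['ee_pos']-B)@n*1e3,"F along n",o['wrist_force']@n)
```

```text
out of panel mm 16.807372926102236 F along n 26.935264511429487
```

```bash
python3 crop.py scene f8 120 150 200 210 9 1.3;python3 crop.py top f9 365 225 425 275 10 1.8
```

```text
(no output)
```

View pics/f8.png

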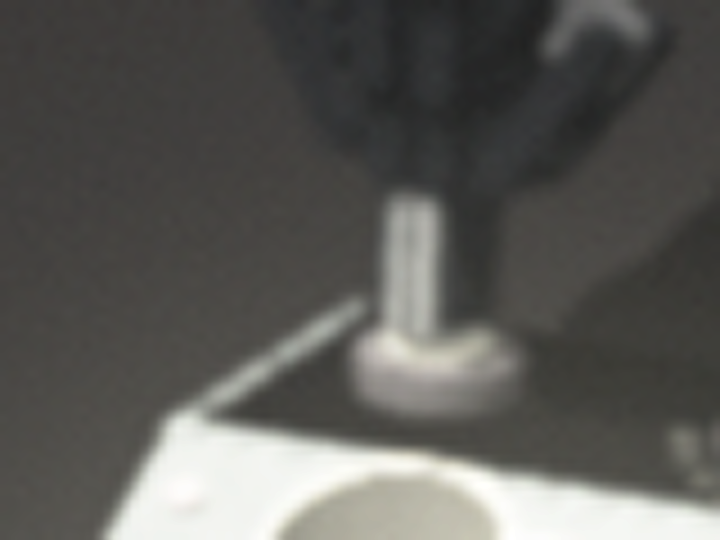

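View pics/f9.png

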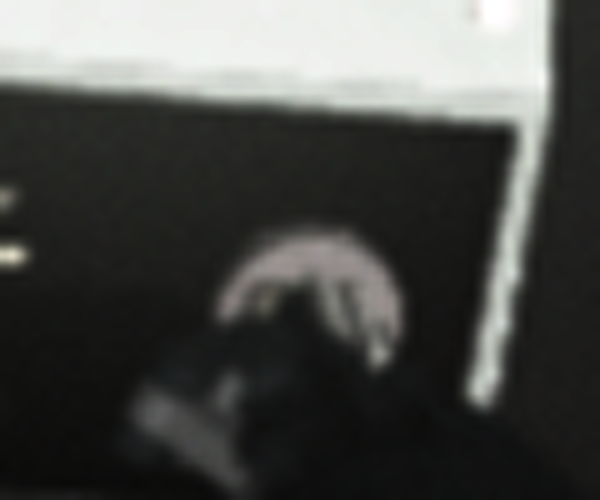

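>>> arm_command:
  motion:
    - [0, [0, 0, -0.02], [0, 0, 0]]
    - [0, [0, 0, 0], [0, 0, 0]]
    - [0, [0, 0, 0], [0, 0, 0]]

```text
time: 22.95
ee_pos: [0.4847, -0.2413, 0.0668]
tcp_rot: [169.7, 26.4, 152.3]
wrist_force: [-8.3, 2.7, 6.9]
opening: -0.0004
```

Run:
```python
from plan import *
B=D-.1095*ey+.001*ex
o=bot.get_obs();print("out of panel mm",(o['ee_pos']-B)@n*1e3,"F along n",o['wrist_force']@n,o['wrist_force'])
```

```text
out of panel mm 17.11238129839073 F along n 10.099640067884547 [-8.33756563  2.74740168  6.88940394]
```

>>> arm_command:
  motion:
    - [0, [0, 0, -0.02], [0, 0, 0]]
    - [0, [0, 0, 0], [0, 0, 0]]
    - [0, [0, 0, 0], [0, 0, 0]]

```text
time: 23.32
ee_pos: [0.4843, -0.2413, 0.0674]
tcp_rot: [169.7, 26.4, 152.3]
wrist_force: [-2.9, 0.9, 3.7]
opening: 0.0
```

Run:
```python
from plan import *
B=D-.1095*ey+.001*ex
o=bot.get_obs();print("out of panel mm",(o['ee_pos']-B)@n*1e3,"F along n",o['wrist_force']@n,o['wrist_force'])
```

```text
out of panel mm 17.89675126571296 F along n 4.629850879248302 [-2.8617243   0.93763298  3.68247877]
```

>>> arm_command:
  motion:
    - [0, [0, 0, -0.04], [0, 0, 0]]
    - [0, [0, 0, 0], [0, 0, 0]]
    - [0, [0, 0, 0], [0, 0, 0]]

```text
time: 23.7
ee_pos: [0.4832, -0.2412, 0.0695]
tcp_rot: [169.7, 26.4, 152.3]
wrist_force: [-1.7, -0.8, 2.4]
opening: -0.0
```

Run:
```python
from plan import *
B=D-.1095*ey+.001*ex
o=bot.get_obs();print("out of panel mm",(o['ee_pos']-B)@n*1e3,"F along n",o['wrist_force']@n,o['wrist_force'])
```

```text
out of panel mm 20.27182950598609 F along n 2.9020067816527444 [-1.70301225 -0.7934501   2.42405937]
```

The force is about 5 N just before the hard stop and falls about 0.8 N/mm on the way out, so the button reached full travel. Now I'll back away.

>>> arm_command:
  motion:
    - [0, [0, 0, -0.3], [0, 0, 0]]
    - [0, [0, 0, -0.5], [0, 0, 0]]
    - [0, [0, 0, -0.5], [0, 0, 0]]
    - [0, [0, 0, -0.5], [0, 0, 0]]
    - [0, [0, 0, -0.3], [0, 0, 0]]
    - [0, [0, 0, 0], [0, 0, 0]]
    - [0, [0, 0, 0], [0, 0, 0]]

```text
time: 24.58
ee_pos: [0.4238, -0.2352, 0.1793]
tcp_rot: [169.7, 26.3, 152.3]
wrist_force: [0.1, -0.0, -0.6]
opening: -0.0002
```

```bash
python3 o.py; python3 crop.py scene g1 100 60 280 320 2.3 1.3;python3 crop.py top g2 300 150 440 300 4 2.5
```

```text
{'time': np.float64(24.575), 'q': array([-37.4593, -30.3871, -29.9808,  66.033 ,  14.446 ,  -8.9904]), 'ee_pos': array([ 0.4238, -0.2352,  0.1793]), 'tcp_rot': array([169.7219,  26.3031, 152.2592]), 'wrist_force': array([ 0.1466, -0.0236, -0.6136]), 'opening': np.float64(-0.0002)}
['PlanningError', 'get_obs', 'grip_depth', 'job_done']
```

View pics/g1.png

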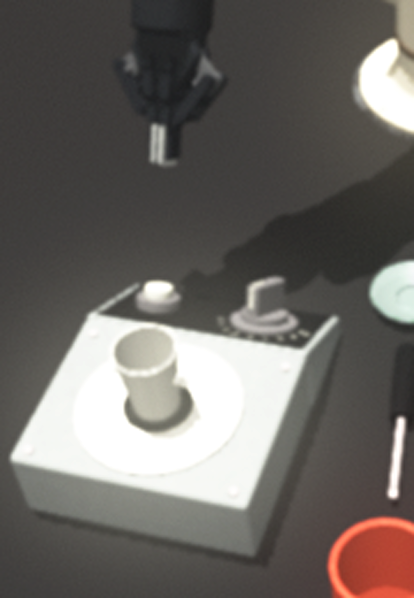

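View pics/g2.png

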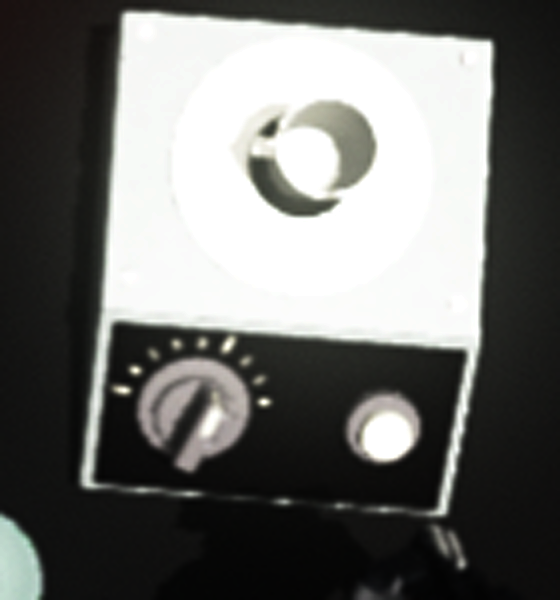

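View pics/g1_full.png

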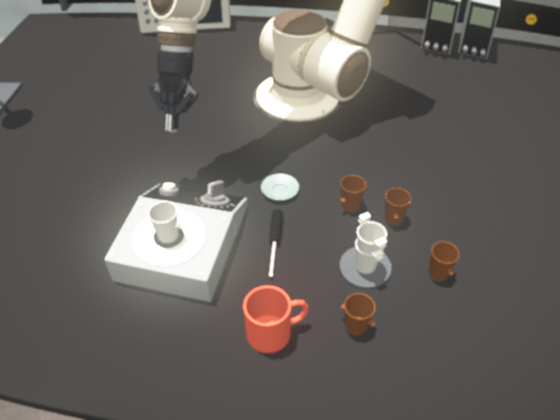

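Run:
```python
from h import *
A=lambda L,x0,y0,f:(np.array(L,float)+.5)/f-.5+[x0,y0]
w=onz("top",A([(274,160),(340,160),(306,127),(308,195)],300,150,4),.085);print(w[:,:2],w.mean(0))
w=onz("top",A([(345,147)],300,150,4),.153);print("rim c",w)
im=cv2.imread("pics/g1_full.png")[195:250,135:200];cv2.imwrite("pics/g3.png",(255*(cv2.resize(im,None,fx=9,fy=9,interpolation=cv2.INTER_CUBIC)/255.)**2).astype(np.uint8))
th=np.linspace(0,2*np.pi,48);X=np.c_[.6365+.021*np.cos(th),-.1947+.021*np.sin(th),0*th+.083]
q=(proj("scene",X)-[135,195]+.5)*9-.5;print(q.min(0),q.max(0))
```

```text
[[ 0.6392472  -0.17843731]
 [ 0.63873513 -0.21655839]
 [ 0.65820709 -0.19764923]
 [ 0.61869489 -0.19728758]] [ 0.63872108 -0.19748313  0.085     ]
rim c [[ 0.63572457 -0.204324    0.153     ]]
[208.72335022 296.28743353] [394.12548462 438.37414249]
```

View pics/g3.png

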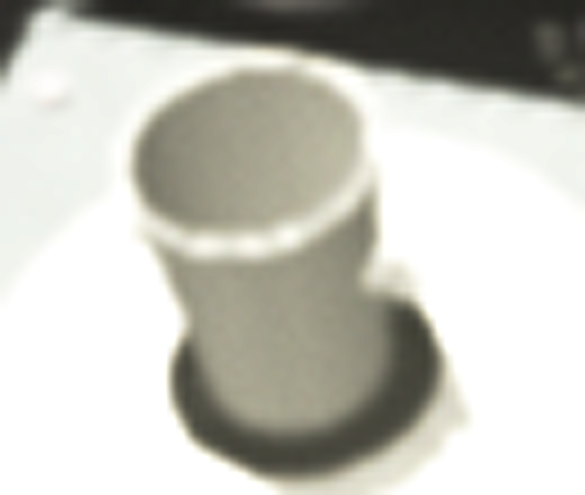

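Run:
```python
from h import *
th=np.linspace(0,2*np.pi,48);X=np.c_[.6365+.029*np.cos(th),-.1955+.029*np.sin(th),0*th+.153]
q=(proj("scene",X)-[135,195]+.5)*9-.5;print(q.min(0),q.max(0))
q=(proj("top",X)-[300,150]+.5)*4-.5;print(q.min(0),q.max(0))
```

```text
[113.74558276  55.77729134] [382.11035514 253.74145515]
[275.42388599  92.97433823] [382.03377211 198.89452082]
```

Run:
```python
from workcell import bot
print(bot.job_done())
```

```text
the job is handed in; nothing more can be done
None
```

The job is done and handed in, at about 25 s of the 61 s allowed. The hand-in gave no verdict.

**What I did:**
- **Cup:** I gripped the top cup at its rim, turned it about 50° anticlockwise and lifted it out upright. I set it on the pad with 4.3 N of contact while still held, then let go.
- **Dial:** I turned it 80° clockwise, from position 1 to position 5, and released it.
- **Start button:** I pressed it to its hard stop. The peak was 27 N along the axis, and the force was about 5 N just off the stop. I then backed away about 12 cm.

**Last checks:**
- **Cup position:** Its foot measured 2 to 4 mm from the pad centre, depending on the view. From the scene camera its rim lay within about 1 mm of where an upright cup's would be. One rough reading of the rim centre from the top camera was about 9 mm off. I discounted it because part of that rim is lost against the white disc.
- **Dial and button:** The dial's pointer line is at the long tick of position 5, and the bar ends match the prediction for 5. The button looks fully out again.
- **Other objects:** The mug, screwdriver and dish look unmoved in the last picture.
- **Robot:** It touches nothing, and the wrist force reads about 0.6 N, which is noise.

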